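# Shorten the jeweller's saw frame to its mark and clamp it

## Robot

A 7-joint arm with a two-finger parallel gripper is mounted at the origin on the work surface. World frame = base frame: x ahead of the robot, y to its left, z up, the work surface at z = 0. Lengths are in m, angles in rad, forces in N, time in s.
With the tool pointing down it reaches from about 0.425 to 0.925 m from the base axis. Payload 6.8 kg.
Tool frame: the origin (TCP) lies at the very end of the fingers, on their centre line; the grasp point (between the pads) lies 19 mm behind it (r.tcp_to_grasp is the distance from the TCP to the grasp point, in m); z points along the fingers, y is the line along which they close (so a half turn about z gives the same grasp; the last joint's range is limited). The gripper opens to 85 mm and grips with 20 to 120 N. Pads are 22 mm wide; open, the fingers measure 114 mm over their backs; the gripper's body (76 mm by 85 mm) begins 54 mm behind the grasp point. The pads swing forward as they close: fully open they stand 13 mm farther back than shut.
Start: joints at [-1.297, 0.477, 0.022, 1.555, -0.011, 1.109, -0.083], TCP at [0.251, 0.626, 0.231] pointing down, gripper open.
Joint ranges: [-2.96, 2.96], [-0.34, 2.1], [-1.41, 1.46], [0.24, 2.44], [-1.37, 4.51], [0.17, 1.92], [-2.96, 2.96]. Speed limits (rad/s): [2.39, 2.39, 3.14, 3.14, 3.14, 3.14, 3.14].

## Interface

Orientations are given as a rotation vector (axis times angle).
In Python, from bench import r gives the robot as it stands.
- The arm moves only by the tool step_arm, never from a script. Its argument "moves" is a list of rows, each a list of 7 numbers: the shift along the tool's x, y, z in mm, then the turn, a rotation vector about the tool's x, y, z in rad, then the finger opening in mm, from 0 to 85.4. A call has 1 to 8 rows; each row is the pose to reach, as a shift and turn from the pose commanded when the call began, along the tool's axes at that moment; what a row does not reach only later rows make up. A row lasts 1/10 s, in which the tool goes at most 50 mm and 8.59 degrees, less where a joint would pass 70% of its speed; a pose out of reach is approached as far as the arm can. A call with a gripper value outside its range is refused whole. The fingers move at their own pace and stop on an object; "grip_force" is the grip in N (left out, the last holds). Time passes only in rows, so rows that repeat a pose let the fingers close. It gives the time, the measured TCP pose, the force, the opening and the grip force at its end, in the units of the state.
- r.get_obs(): the state, without advancing time (a new reading comes with each control period).
- r.grab_frame(name): name is "scene" or "top"; returns a dict with "image" (384x512x3 uint8, red, green, blue), "depth" (384x512 float32, m along the optical axis (not along the pixel's ray), 0 where there is no reading), "mtx" (3x3 intrinsics, pixels), "k1" (the pictures are not rectified: a ray, as slopes to the right and down, at radius r is drawn at 1 + k1 r^2 times it, then the intrinsics apply), "rvec" (rotation vector, rad) and "tvec" (3), from world to camera coordinates, as OpenCV has them. Camera axes: x right, y down, z forward; pixel columns grow to the right and rows downward; lengths in m; the calibration is good to about 2 mm. A picture is of the moment at which its call begins.
- r.hand_in(): hands the job in; it is judged then, once.
The state is a dict: "clock": time; "joints": joint angles; "qvel": joint speeds; "tau": joint torques, N m; "tcp_pos": TCP position; "orientation": TCP orientation; "contact_force": force on the tool from outside, world axes, zero at the start; "moment": the same for the moment, N m; "grip_width": finger opening in m; "gripper_force": force on a finger pad.
Only numpy, scipy, OpenCV 4.12 (cv2) and the standard library are available. Lean on these libraries where they do the work, as an engineer would, in place of code of your own. Each camera call takes 0.05 s, during which the arm holds its last target. There are 200 camera calls.

## Task

Shorten the adjustable saw frame in the vice so that it takes a broken blade: with its orange cam lever still open, slide the blue leg along the back bar until the red mark stands in the middle of the leg's window. Then squeeze the lever fully closed against the leg while you hold the leg at the mark, and finish with the leg still in your grip, since the blade is strung next. Leave the wax, the burnisher and the tin where they lie.

Things in the scene. Friction and masses are not known exactly. Their poses are not given: they have to be found in the camera images.
- saw: fixed: jeweller's saw frame lying flat, its wooden handle in a green bench vice. Origin on the bench. In its axes (mm): steel back bar, 8 square, along y at x=50, z=85, from y=-120 to an end stop at y=85; fixed leg at y=-120 (10 wide) from the bar to x=-56; handle and vice at y=-130 to -275, x=-125 to 10, up to z=113
- leg (a joint): position of the sliding leg along the bar (saw +y), m: 0 innermost, 0.085 outermost; slides with about 2 N of friction unless clamped and stays where left. The leg (leg_bar) is a level blue bar, 10 mm wide (y), 78 to 92 mm above the bench, 95 mm long from the back bar towards saw -x, then a blade clamp 13 wide to x=-106 from the bar, with a brass screw up to 110 above the bench
- window (a point): centre of the leg's window (10 mm wide, in the blue carriage) on top of the back bar, in line with the leg's centre line; a white line points at it. The carriage reaches from 14 mm inside (-y) to 18 mm outside (+y) of this point, x=-21 to 11, 75 to 95 mm above the bench
- mark_top (a point): red length mark, a 4 mm wide red band round the back bar; this point is the middle of its top. It is fixed; the leg's window passes over it
- leg_pinch (a point): on the leg's centre line at mid-height, 80 mm from the bar, beyond the lever's reach: a place to pinch the leg alone, across its 10 mm width
- leg_squeeze (a point): on the leg's centre line at mid-height, 43 mm from the bar: a place to squeeze leg and lever together, along saw y (about 55 mm wide with the lever open; closed 19.5 mm: from 5 mm on the inner, -y, side of the centre line to 14.5 mm on the lever's, +y, side)
- cam_lever (a joint): angle of the orange cam lever, rad: 0 = closed along the outer (+y) side of the leg, 0.82 = fully open, tip swung out to +y. Its upright pin is at x=-12, y=10.5 mm from the window. It moves easily (1 N) down to 0.5 rad; then the cam bites the bar, needs up to about 5 N at the tip and drags the leg unless that is held. Closed, it locks the leg and stays
- lever_tip (a point): round end of the cam lever, 50 mm from its pin; the lever is smooth, slippery plastic, 8 mm thick and 13 mm high, at the leg's height
- wax: loose brown block of beeswax, 36 x 92 x 20 mm, origin under its centre, length along its y; leave it alone
- burnisher: loose burnisher with a wooden handle, 170 mm long along its y, 23 mm high, origin on the bench under the ferrule; leave it alone
- tin: loose round tin with a yellow lid, 64 mm across, 23 mm high, origin under its centre; leave it alone

How it is judged:
On the way, in this order (a step that is already met when the one before it is completed fails the run):
1. the leg stands at the red mark with the cam lever still open (horizontal distance between window and mark_top below 0.004 m and value of joint cam_lever above 0.55 rad), for 0.2 s.
2. the lever is part-way closed with the leg held by the fingers at the mark (value of joint cam_lever between 0.1 and 0.45 rad and horizontal distance between window and mark_top below 0.007 m and contact force between the fingers and leg_bar above 0.5 N).
3. the lever is fully closed, the leg at the mark and in the fingers (value of joint cam_lever below 0.06 rad and horizontal distance between window and mark_top below 0.004 m and contact force between the fingers and leg_bar above 2 N), for 0.3 s.
At the end, for the whole second after the job is handed in: The cam lever is closed (within 0.06 rad), the window's centre is within 4 mm of the red mark, the leg is still, and the fingers still press on the leg with more than 2 N; wax, burnisher and tin are within 15 mm of where they lay (all of step 3 and velocity of joint leg between -0.01 and 0.01 m/s and distance of each of wax, burnisher, tin from where it was at the start of the episode below 0.015 m); the arm keeps its last pose, push and grip.
It fails at once if the wax, the burnisher or the tin is knocked away (more than 15 mm) (distance of any of wax, burnisher, tin from where it was at the start of the episode above 0.015 m).
It also fails if it takes over 53 s, if anything falls off the work surface, if the arm or the gripper's body presses on something with over 40 N, if the wrist force passes 120 N, or if a joint passes its speed limit or range.

## Working session

There is one attempt and no reset: what is moved stays moved. The work goes in short steps, Python scripts to look and compute and a tool call to move; the robot and the scene stay as the last step left them, time stands still between calls to the robot, and variables do not carry over. Pictures are saved under pics/ and viewed, at most 11 in all, crops included, and the job is handed in when it is done.

Besides the shell and the picture viewer there is one more tool, called after "Call:" by a JSON object that holds its "method" and its "body", one argument or row to a line. step_arm: Moves the arm, as the interface text tells. Its arguments: {"type":"object","properties":{"moves":{"type":"array","items":{"type":"array","items":{"type":"number"}}},"grip_force":{"type":"number"}},"required":["moves"]}

```bash
ls; mkdir -p pics; cat > h.py <<'E'
import numpy as np, cv2
from bench import r
from scipy.spatial.transform import Rotation as R
def grab(name):
    f=r.grab_frame(name); return f
def ray(f,u,v):
    K=np.array(f["mtx"]); d=np.array([(u-K[0,2])/K[0,0],(v-K[1,2])/K[1,1]]); s=d.copy()
    for _ in range(20): s=d/(1+f["k1"]*(s@s))
    return np.array([s[0],s[1],1.])
def cam(f):
    M=R.from_rotvec(np.ravel(f["rvec"])).as_matrix(); return M,-M.T@np.ravel(f["tvec"])
def at_z(f,u,v,z):
    M,c=cam(f); d=M.T@ray(f,u,v); return c+d*(z-c[2])/d[2]
def at_depth(f,u,v):
    M,c=cam(f); return c+M.T@ray(f,u,v)*f["depth"][int(round(v)),int(round(u))]
def save(f,name,box=None,s=1):
    im=f["image"][:,:,::-1]
    if box: im=im[box[1]:box[3],box[0]:box[2]]
    im=cv2.resize(im,None,fx=s,fy=s,interpolation=cv2.INTER_CUBIC); cv2.imwrite("pics/"+name,im)
E
python3 - <<'E'
from h import *
import pickle
for n in("top","scene"):
    f=grab(n); pickle.dump(f,open(n+"0.pkl","wb")); save(f,n+"0.png",None,1.5); print(n,cam(f)[1],f["mtx"][0],f["k1"])
o=r.get_obs(); print(o["clock"],o["tcp_pos"],o["orientation"],o["grip_width"],o["joints"])
E
```

```text
pics
top [0.53578264 0.14799032 0.85790591] [388.4215727    0.         254.89048366] 0.04538938434003729
scene [1.09699899 0.01913034 0.44032095] [385.4614899    0.         254.48665383] -0.0552005023283364
0.1 [0.25129733 0.62590702 0.23040982] [-5.95967522e-01 -3.08435711e+00  2.57570729e-03] 0.08586937768122688 [-1.29711708  0.47773738  0.02233294  1.55635152 -0.01148485  1.10928212
 -0.08309702]
```

View pics/top0.png

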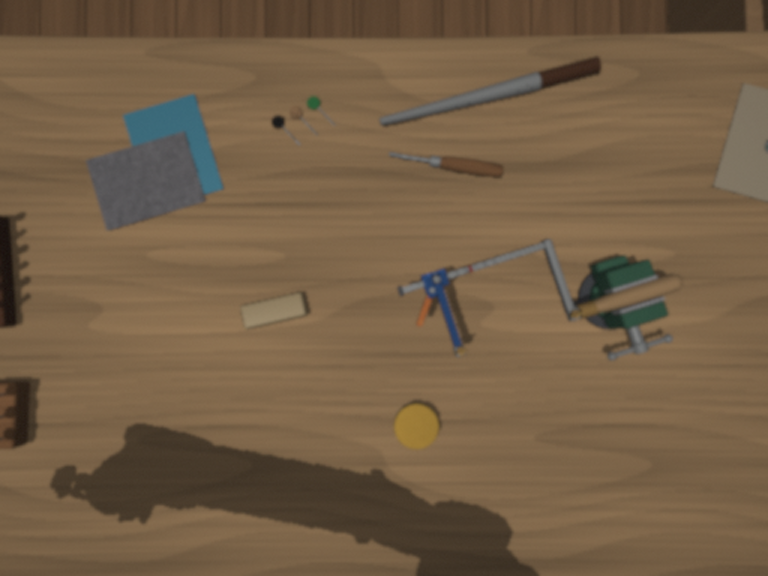

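View pics/scene0.png

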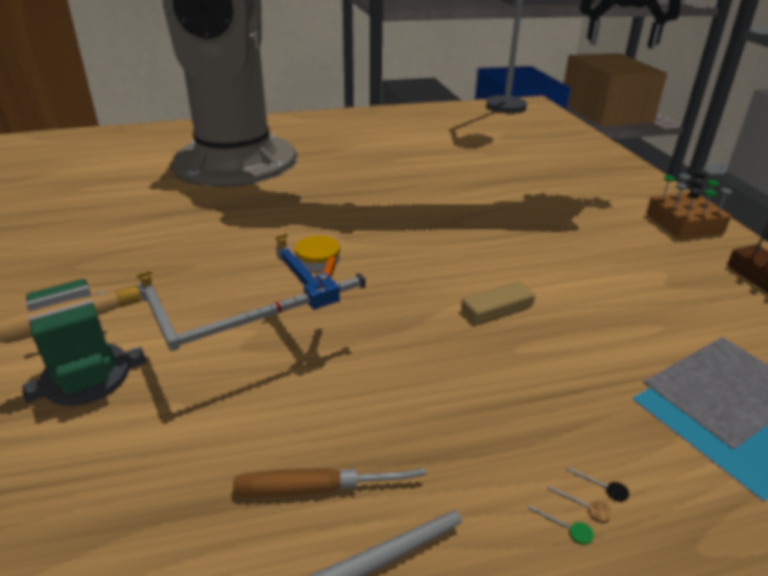

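The top view shows the blue carriage at about (436,282)/1.5, the red mark at about (470,268)/1.5 and the orange lever swung left of the leg. The tin is at (417,426)/1.5. I'll enlarge this area.

```bash
python3 - <<'E'
from h import *
import pickle
f=pickle.load(open("top0.pkl","rb")); save(f,"c1.png",(255,150,385,245),6)
E
```

```text
(no output)
```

View pics/c1.png

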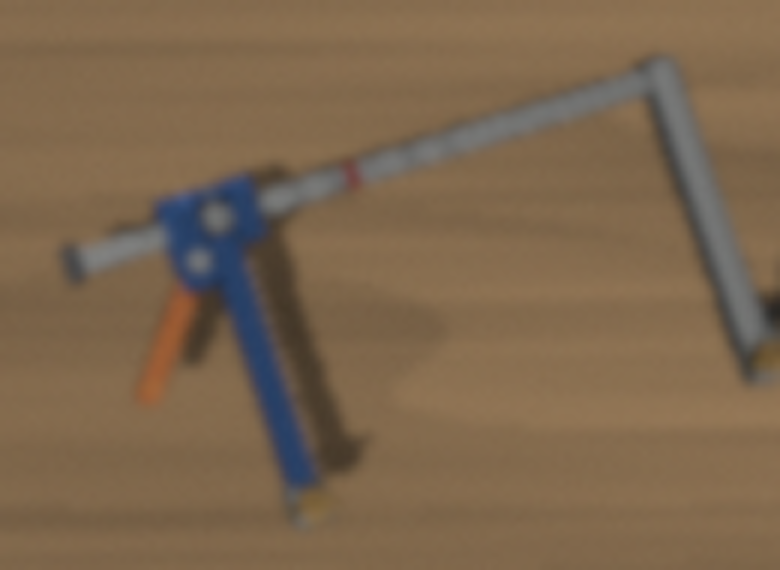

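The crop shows the window at (217,217), the red mark at (352,173), the bar end at (73,263), the bar corner at (660,72), the leg's end at (303,505), the pin at (200,262) and the lever tip at (148,400).

```bash
python3 - <<'E'
from h import *
import pickle
f=pickle.load(open("top0.pkl","rb"))
P=lambda x,y,z: at_z(f,255+(x+.5)/6-.5,150+(y+.5)/6-.5,z)
w=P(217,217,.089);m=P(352,173,.089);e=P(73,263,.089);c=P(660,72,.089);l=P(303,505,.092);t=P(148,400,.0915);p=P(200,262,.095);b=P(303,188,.089);lm=P(262,358,.092)
for n in "w m e c l t p lm".split(): print(n,np.round(globals()[n]*1000,1))
d=(e-c)[:2];d/=np.linalg.norm(d); print("sawy dir",d,"ang",np.degrees(np.arctan2(d[1],d[0])))
x=np.array([d[1],-d[0]]); print("sawx",x)
for n in "w m e c l t p lm".split(): q=(globals()[n]-m)[:2]*1000; print(n,"x,y rel mark",round(q@x,1),round(q@d,1))
o=r.get_obs();T=R.from_rotvec(o["orientation"]).as_matrix();print(T)
g=np.array([at_z(f,417/1.5,426/1.5,.023)]);print("tin",g, (g[0]-m)[:2]@x,(g[0]-m)[:2]@d)
print(r.tcp_to_grasp)
E
```

```text
w [600.5  77.7  89. ]
m [614.8  33.   89. ]
e [585.5 125.5  89. ]
c [647.7 -69.1  89. ]
l [505.7  51.1  92. ]
t [540.1 101.3  91.5]
p [585.2  84.   95. ]
lm [553.7  63.8  92. ]
sawy dir [-0.30465807  0.95246179] ang 107.73759400369374
sawx [0.95246179 0.30465807]
w x,y rel mark -0.0 47.0
m x,y rel mark 0.0 0.0
e x,y rel mark 0.3 97.1
c x,y rel mark 0.3 -107.2
l x,y rel mark -98.5 50.5
t x,y rel mark -50.3 87.8
p x,y rel mark -12.7 57.7
lm x,y rel mark -48.8 48.0
[[-9.28017545e-01  3.72536165e-01 -4.92634287e-04]
 [ 3.72536468e-01  9.28016217e-01 -1.57498528e-03]
 [-1.29566367e-04 -1.64513821e-03 -9.99998638e-01]]
tin [[0.39749073 0.10123657 0.023     ]] -0.18620211636638997 0.13125228949430912
0.0187
```

Call:
{"method": "step_arm", "body": {
  "moves": [
    [-280,-257,0,0,0,-0.69,85],
    [-280,-257,0,0,0,-0.69,85],
    [-280,-257,0,0,0,-0.69,85],
    [-280,-257,0,0,0,-0.69,85],
    [-280,-257,0,0,0,-0.69,85],
    [-280,-257,0,0,0,-0.69,85],
    [-280,-257,0,0,0,-0.69,85],
    [-280,-257,0,0,0,-0.69,85]
  ],
  "grip_force": 30
}}

```text
clock: 0.9
tcp_pos: [0.417, 0.2792, 0.2311]
orientation: [0.475, -3.105, 0.002]
contact_force: [0.4, 1.1, -0.3]
grip_width: 0.0853
gripper_force: 0.0
```

```bash
cat > go.py <<'E'
from h import *
import sys
m=np.array([.6148,.0330]);d=np.array([-.30466,.95246]);x=np.array([.95246,.30466])
o=r.get_obs();T=R.from_rotvec(o["orientation"]).as_matrix();p=np.array(o["tcp_pos"])
q=(p[:2]-m)*1000
print("t",o["clock"],"tool in saw axes rel mark: x %.1f y %.1f z %.1f"%(q@x,q@d,p[2]*1000),"yaw err",np.round(np.degrees(np.arctan2(*( [T[:2,1]@x,T[:2,1]@d]))),2),"w",o["grip_width"],o["gripper_force"],np.round(o["contact_force"],1))
if len(sys.argv)>3:
    a=[float(v) for v in sys.argv[1:4]]
    D=R.from_matrix(np.column_stack([np.r_[-x,0],np.r_[d,0],[0,0,-1]]))
    t=np.r_[m*1000+a[0]*x+a[1]*d,a[2]]
    print("shift",np.round(T.T@(t-p*1000),1),"turn",np.round((R.from_matrix(T).inv()*D).as_rotvec(),3))
E
python3 go.py -80 47.5 200
```

```text
t 0.9 tool in saw axes rel mark: x -113.4 y 294.7 z 231.1 yaw err 0.33 w 0.08527999784053474 0.0 [ 0.4  1.1 -0.3]
shift [ -34.9 -247.    31.4] turn [-0.001 -0.    -0.006]
```

Call:
{"method": "step_arm", "body": {
  "moves": [
    [-35,-247,31,0,0,-0.006,85],
    [-35,-247,31,0,0,-0.006,85],
    [-35,-247,31,0,0,-0.006,85],
    [-35,-247,31,0,0,-0.006,85],
    [-35,-247,31,0,0,-0.006,85],
    [-35,-247,31,0,0,-0.006,85],
    [-35,-247,80,0,0,-0.006,85],
    [-35,-247,80,0,0,-0.006,85]
  ]
}}

```text
clock: 1.7
tcp_pos: [0.5197, 0.0582, 0.1467]
orientation: [0.489, -3.093, 0.001]
contact_force: [-0.3, -0.4, -0.7]
grip_width: 0.0851
gripper_force: 0.0
```

```bash
python3 go.py -80 47.5 66; python3 - <<'E'
from h import *
f=grab("top"); save(f,"c2.png",(240,140,380,245),5.5)
E
```

```text
t 1.7 tool in saw axes rel mark: x -82.9 y 53.0 z 146.7 yaw err -0.25 w 0.08511155532630657 0.0 [-0.3 -0.4 -0.7]
shift [-3.7 -5.6 80.7] turn [ 0.001 -0.01   0.004]
```

View pics/c2.png

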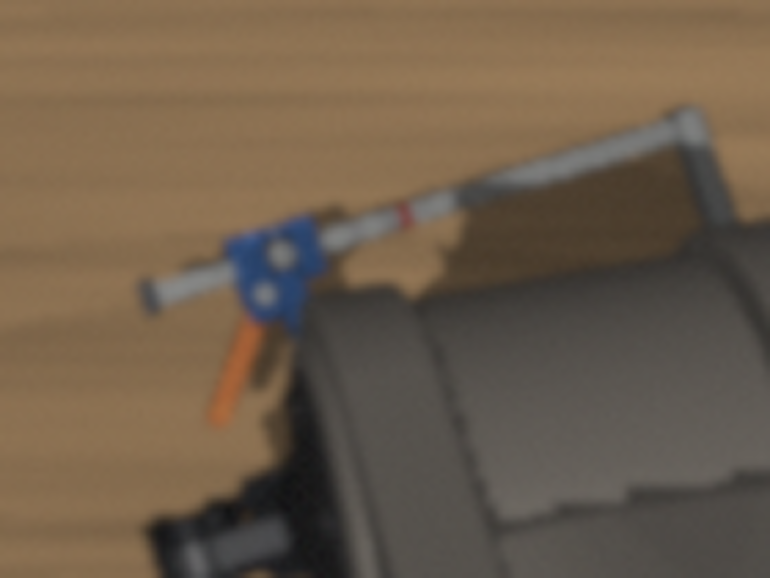

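The window shows at (283,253) and the mark at (405,213), both clear of the arm. The arm leans over to the right, so I'll check its height above the vice using depth.

```bash
python3 - <<'E'
from h import *
f=grab("scene"); save(f,"s1.png",None,1.4)
E
```

```text
(no output)
```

View pics/s1.png

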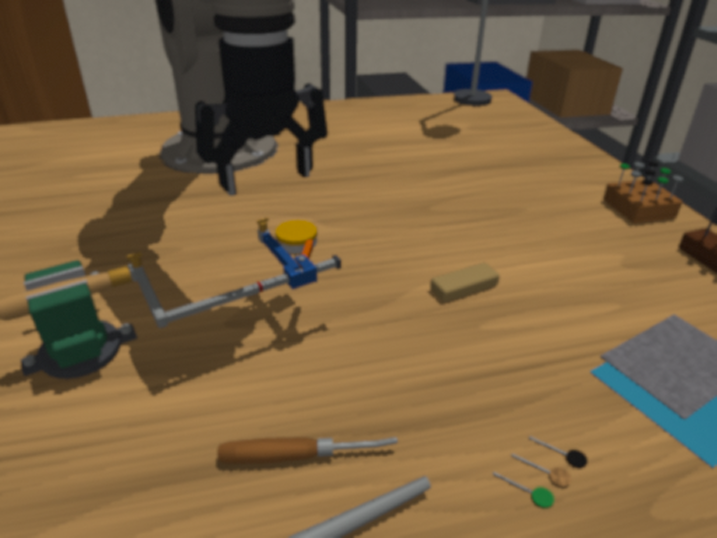

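The scene view shows the gripper straddling the leg from above at about (265,130), and the rest of the arm well clear of the vice.

Call:
{"method": "step_arm", "body": {
  "moves": [
    [-3,-5,0,0,0,0,85],
    [-3,-5,30,0,0,0,85],
    [-3,-5,60,0,0,0,85],
    [-3,-5,80,0,0,0,85],
    [-3,-5,80,0,0,0,85],
    [-3,-5,80,0,0,0,85]
  ]
}}

```text
clock: 2.4
tcp_pos: [0.5295, 0.0553, 0.0728]
orientation: [-0.492, 3.101, 0.0]
contact_force: [0.5, -1.0, 0.4]
grip_width: 0.0851
gripper_force: 0.0
```

```bash
python3 go.py -80 47.5 66
```

```text
t 2.4 tool in saw axes rel mark: x -74.5 y 47.2 z 72.8 yaw err -0.28 w 0.0850855863188597 0.0 [ 0.5 -1.   0.4]
shift [5.5 0.3 6.8] turn [-0.     0.002  0.005]
```

Call:
{"method": "step_arm", "body": {
  "moves": [
    [0,0,0,0,0,0,85],
    [0,0,0,0,0,0,85]
  ]
}}

```text
clock: 2.6
tcp_pos: [0.5294, 0.0553, 0.0729]
orientation: [-0.491, 3.1, 0.0]
contact_force: [0.3, -0.1, 0.4]
grip_width: 0.0852
gripper_force: 0.0
```

```bash
python3 go.py -80 47.5 66
```

```text
t 2.6 tool in saw axes rel mark: x -74.5 y 47.2 z 72.9 yaw err -0.26 w 0.08517793957071028 0.0 [ 0.3 -0.1  0.4]
shift [5.5 0.3 6.9] turn [-0.     0.003  0.005]
```

Call:
{"method": "step_arm", "body": {
  "moves": [
    [6,0,7,0,0,0,85],
    [6,0,7,0,0,0,60],
    [6,0,7,0,0,0,40],
    [6,0,7,0,0,0,25],
    [6,0,7,0,0,0,15],
    [6,0,7,0,0,0,5],
    [6,0,7,0,0,0,5],
    [6,0,7,0,0,0,5]
  ],
  "grip_force": 20
}}

```text
clock: 3.4
tcp_pos: [0.5227, 0.0532, 0.0644]
orientation: [-0.492, 3.103, 0.0]
contact_force: [-0.6, -0.5, 1.2]
grip_width: 0.0119
gripper_force: 19.5
```

```bash
python3 go.py -80 47.5 66
```

```text
t 3.4 tool in saw axes rel mark: x -81.6 y 47.3 z 64.4 yaw err -0.27 w 0.011858373387742864 19.46162849664688 [-0.6 -0.5  1.2]
shift [-1.6  0.1 -1.6] turn [0.    0.    0.005]
```

Call:
{"method": "step_arm", "body": {
  "moves": [
    [0,-4,0,0,0,0,5],
    [0,-12,0,0,0,0,5],
    [0,-20,0,0,0,0,5],
    [0,-28,0,0,0,0,5],
    [0,-36,0,0,0,0,5],
    [0,-43,0,0,0,0,5],
    [0,-46,0,0,0,0,5],
    [0,-47,0,0,0,0,5]
  ]
}}

```text
clock: 4.2
tcp_pos: [0.537, 0.0077, 0.0643]
orientation: [0.49, -3.103, 0.0]
contact_force: [-2.2, 1.0, 3.5]
grip_width: 0.0118
gripper_force: 19.4
```

Call:
{"method": "step_arm", "body": {
  "moves": [
    [0,0,0,0,0,0,5],
    [0,0,0,0,0,0,5]
  ]
}}

```text
clock: 4.4
tcp_pos: [0.537, 0.0078, 0.0643]
orientation: [0.491, -3.103, 0.001]
contact_force: [-2.1, -1.8, 2.9]
grip_width: 0.0114
gripper_force: 19.4
```

```bash
python3 go.py -80 0 66; python3 - <<'E'
from h import *
f=grab("top"); save(f,"c3.png",(260,140,360,215),8)
E
```

```text
t 4.4 tool in saw axes rel mark: x -81.8 y -0.3 z 64.3 yaw err -0.25 w 0.011375589781938426 19.439236521720886 [-2.1 -1.8  2.9]
shift [-1.8  0.2 -1.7] turn [-0.001 -0.     0.004]
```

View pics/c3.png

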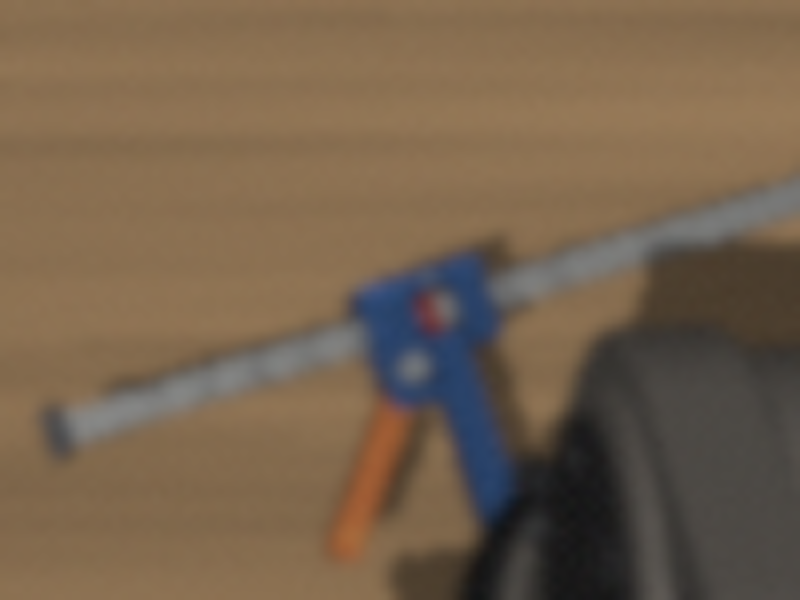

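The red band sits left of centre in the window, at about (428,310), with the window centre at about (437,308). I'll measure that by code, including parallax.

```bash
python3 - <<'E'
from h import *
import pickle
m=np.array([.6148,.0330]);d=np.array([-.30466,.95246]);x=np.array([.95246,.30466])
def cen(im,wt):
    v,u=np.mgrid[0:im.shape[0],0:im.shape[1]]; return (u*wt).sum()/wt.sum(),(v*wt).sum()/wt.sum()
def red(f,box):
    im=f["image"].astype(float); wt=np.clip(im[:,:,0]-im.max(axis=2,initial=0,where=np.array([False,True,True]))-35,0,None)
    # red but not orange/wood: g close to b
    wt*= (np.abs(im[:,:,1]-im[:,:,2])<20); k=np.zeros_like(wt);k[box[1]:box[3],box[0]:box[2]]=1; wt*=k
    return cen(im,wt),wt.sum()
f0=pickle.load(open("top0.pkl","rb"));f=grab("top")
for g,b in((f0,(306,172,322,186)),(f,(306,170,322,186))):
    (u,v),s=red(g,b); q=(at_z(g,u,v,.089)[:2]-m)*1000; print("red",u,v,s,q@x,q@d)
# blue carriage profile along bar at two saw-x offsets (top at z 95)
M=R.from_rotvec(np.ravel(f["rvec"])).as_matrix()
def proj(f,P):
    p=M@P+np.ravel(f["tvec"]); s=p[:2]/p[2]; s=s*(1+f["k1"]*(s@s)); K=np.array(f["mtx"]); return K[0,0]*s[0]+K[0,2],K[1,1]*s[1]+K[1,2]
for z,xs in((.095,(7,-7)),(.089,(0,))):
  for xo in xs:
    out=[]
    for y in np.arange(-24,28,2.):
        u,v=proj(f,np.r_[m+xo/1000*x+y/1000*d,z]); c=cv2.getRectSubPix(f["image"],(1,1),(u,v))[0,0].astype(int); out.append((int(y),*c))
    print(z,xo,[tuple(map(int,o)) for o in out])
E
```

```text
red 313.25 179.0 12.0 -1.090806811055674 0.31600870546264875
red 313.1875 178.5 16.0 -0.1069576080487748 0.11610849666087057
0.095 7 [(-24, 122, 98, 73), (-22, 104, 85, 64), (-20, 88, 72, 55), (-18, 79, 66, 56), (-16, 69, 65, 70), (-14, 59, 66, 89), (-12, 50, 69, 103), (-10, 47, 70, 108), (-8, 48, 70, 107), (-6, 50, 69, 103), (-4, 57, 72, 100), (-2, 67, 76, 99), (0, 67, 76, 100), (2, 59, 72, 101), (4, 54, 70, 103), (6, 52, 73, 110), (8, 51, 75, 116), (10, 53, 77, 118), (12, 55, 78, 118), (14, 54, 76, 114), (16, 59, 72, 103), (18, 74, 72, 85), (20, 99, 85, 75), (22, 122, 99, 77), (24, 132, 108, 80), (26, 134, 109, 80)]
0.095 -7 [(-24, 124, 105, 85), (-22, 113, 96, 77), (-20, 107, 92, 76), (-18, 100, 87, 75), (-16, 84, 77, 78), (-14, 66, 70, 88), (-12, 50, 66, 98), (-10, 42, 64, 101), (-8, 40, 62, 97), (-6, 43, 62, 92), (-4, 50, 64, 93), (-2, 60, 66, 95), (0, 64, 64, 92), (2, 60, 61, 89), (4, 53, 61, 93), (6, 53, 69, 101), (8, 57, 75, 106), (10, 55, 75, 107), (12, 50, 71, 106), (14, 45, 67, 104), (16, 50, 68, 99), (18, 72, 76, 92), (20, 99, 90, 87), (22, 117, 100, 83), (24, 127, 107, 85), (26, 130, 109, 87)]
0.089 0 [(-24, 120, 120, 118), (-22, 115, 116, 115), (-20, 108, 108, 108), (-18, 100, 101, 105), (-16, 84, 91, 104), (-14, 58, 73, 102), (-12, 43, 66, 103), (-10, 43, 67, 102), (-8, 61, 74, 100), (-6, 88, 90, 101), (-4, 108, 99, 102), (-2, 115, 87, 87), (0, 110, 68, 70), (2, 94, 60, 75), (4, 70, 63, 90), (6, 49, 65, 100), (8, 43, 66, 104), (10, 41, 67, 106), (12, 44, 70, 109), (14, 53, 74, 109), (16, 71, 83, 106), (18, 94, 99, 107), (20, 112, 112, 113), (22, 121, 122, 120), (24, 125, 125, 123), (26, 125, 125, 123)]
```

Call:
{"method": "step_arm", "body": {
  "moves": [
    [0,0,0,0,0,0,20],
    [0,0,0,0,0,0,50],
    [0,0,0,0,0,0,85],
    [0,0,0,0,0,0,85],
    [0,0,0,0,0,0,85],
    [0,11,2,0,0,0,85],
    [0,22,2,0,0,0,85],
    [0,22,2,0,0,0,85]
  ]
}}

```text
clock: 5.3
tcp_pos: [0.5294, 0.0321, 0.062]
orientation: [0.497, -3.101, -0.002]
contact_force: [-0.4, 0.3, -0.6]
grip_width: 0.085
gripper_force: 0.0
```

```bash
python3 go.py -43 22 62
```

```text
t 5.3 tool in saw axes rel mark: x -81.6 y 25.1 z 62.0 yaw err -0.46 w 0.08500278749441507 0.0 [-0.4  0.3 -0.6]
shift [-38.5  -3.4   0. ] turn [ 0.001 -0.001  0.008]
```

Call:
{"method": "step_arm", "body": {
  "moves": [
    [-10,-2,0,0,0,0.004,85],
    [-24,-3,0,0,0,0.006,85],
    [-34,-3,0,0,0,0.006,85],
    [-38,-3,0,0,0,0.006,85],
    [-38,-3,0,0,0,0.006,85],
    [-38,-3,0,0,0,0.006,85]
  ]
}}

```text
clock: 5.9
tcp_pos: [0.5669, 0.038, 0.0621]
orientation: [0.482, -3.104, 0.0]
contact_force: [-0.3, -1.2, -0.6]
grip_width: 0.085
gripper_force: 0.0
```

```bash
python3 go.py -43 22 62;  python3 - <<'E'
from h import *
f=grab("top"); save(f,"c4.png",(250,140,350,215),8)
E
```

```text
t 5.9 tool in saw axes rel mark: x -44.1 y 19.3 z 62.1 yaw err 0.1 w 0.08501878359486238 0.0 [-0.3 -1.2 -0.6]
shift [-1.1  2.7  0.1] turn [ 0.    -0.001 -0.002]
```

View pics/c4.png

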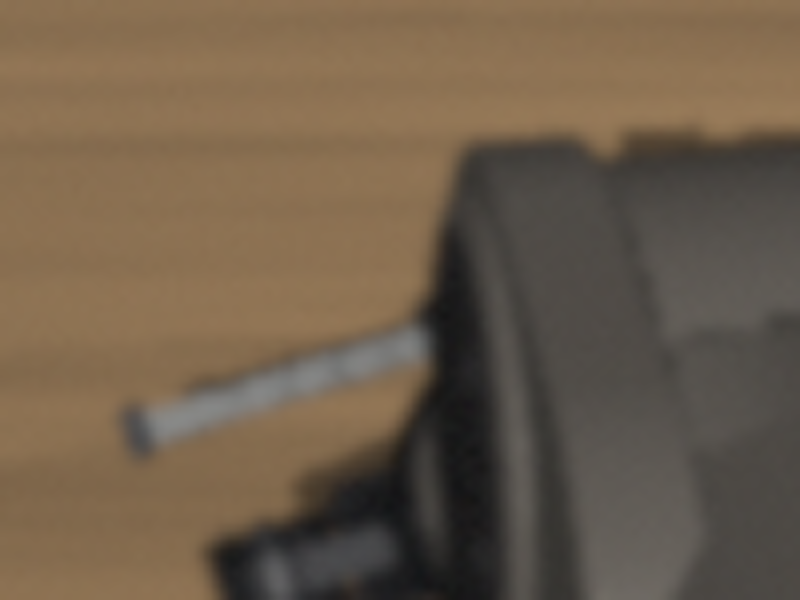

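The arm now hides the leg from the top view, with only the bar end visible at (140,425). I'll work from the measured pose. First I'll partly close the fingers, keeping the inner pad about 1 mm off the leg.

Call:
{"method": "step_arm", "body": {
  "moves": [
    [-1,5,0,0,0,0,78],
    [-1,6,0,0,0,0,70],
    [-1,6,0,0,0,0,62],
    [-1,6,0,0,0,0,62],
    [-1,6,0,0,0,0,62],
    [-1,6,0,0,0,0,62]
  ],
  "grip_force": 30
}}

```text
clock: 6.55
tcp_pos: [0.5664, 0.0442, 0.0623]
orientation: [0.482, -3.104, -0.0]
contact_force: [-0.8, -0.0, 0.2]
grip_width: 0.062
gripper_force: 0.0
```

```bash
python3 go.py -43 25.2 62;  python3 - <<'E'
from h import *
f=grab("scene"); save(f,"s2.png",(130,110,270,220),5.5)
E
```

```text
t 6.55 tool in saw axes rel mark: x -42.7 y 25.4 z 62.3 yaw err 0.09 w 0.062040795756318344 0.0 [-0.8 -0.   0.2]
shift [ 0.3 -0.2  0.3] turn [ 0.    -0.    -0.002]
```

View pics/s2.png

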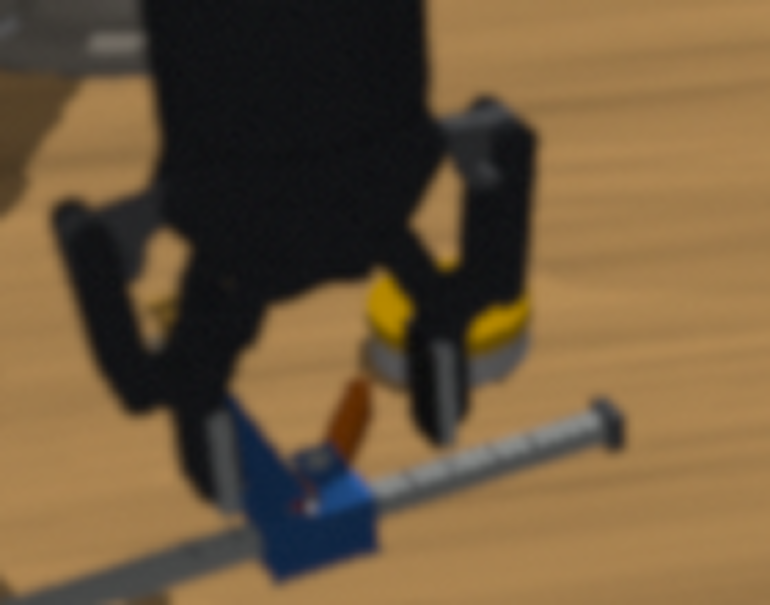

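The inner finger at (215,460) sits beside the leg. The lever at (350,415) is inside the outer finger at (440,390), with a gap still there. Now I'll close in step with a -y shift, so the inner pad stays put.

Call:
{"method": "step_arm", "body": {
  "moves": [
    [0,-0.4,0,0,0,0,60],
    [0,-1.4,0,0,0,0,58],
    [0,-2.4,0,0,0,0,56],
    [0,-3.4,0,0,0,0,54],
    [0,-4.4,0,0,0,0,52],
    [0,-5.4,0,0,0,0,50],
    [0,-5.4,0,0,0,0,50],
    [0,-5.4,0,0,0,0,50]
  ]
}}

```text
clock: 7.4
tcp_pos: [0.568, 0.0392, 0.0622]
orientation: [0.482, -3.104, -0.0]
contact_force: [0.3, 0.5, -0.4]
grip_width: 0.0506
gripper_force: 0.0
```

```bash
python3 go.py -43 15.0 62
```

```text
t 7.4 tool in saw axes rel mark: x -42.7 y 20.2 z 62.2 yaw err 0.08 w 0.05056473783190703 0.0 [ 0.3  0.5 -0.4]
shift [ 0.3 -5.2  0.2] turn [ 0.    -0.    -0.001]
```

Call:
{"method": "step_arm", "body": {
  "moves": [
    [0,-1,0,0,0,0,48],
    [0,-2,0,0,0,0,46],
    [0,-3,0,0,0,0,44],
    [0,-4,0,0,0,0,42],
    [0,-5,0,0,0,0,40],
    [0,-6,0,0,0,0,38],
    [0,-6,0,0,0,0,38],
    [0,-6,0,0,0,0,38]
  ]
}}

```text
clock: 8.2
tcp_pos: [0.5702, 0.0333, 0.0623]
orientation: [-0.482, 3.104, -0.0]
contact_force: [0.0, 0.3, 0.4]
grip_width: 0.0379
gripper_force: 0.1
```

```bash
python3 go.py -43 10.0 62;  python3 - <<'E'
from h import *
f=grab("scene"); save(f,"s3.png",(130,130,240,220),7)
E
```

```text
t 8.2 tool in saw axes rel mark: x -42.4 y 13.9 z 62.3 yaw err 0.09 w 0.037903618673986166 0.14677796512842178 [0.  0.3 0.4]
shift [ 0.6 -3.9  0.3] turn [-0.     0.    -0.001]
```

View pics/s3.png

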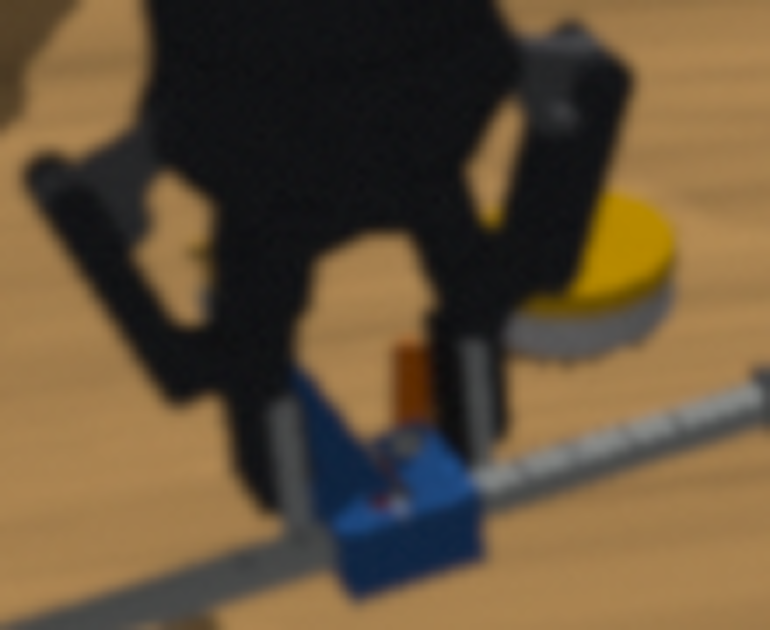

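The lever at (412,385) is part-closed between the pads and the red band is still in the window. I'll continue the coordinated closing.

Call:
{"method": "step_arm", "body": {
  "moves": [
    [0,-0.5,0,0,0,0,36.5],
    [0,-1.2,0,0,0,0,35],
    [0,-2,0,0,0,0,33.5],
    [0,-2.7,0,0,0,0,32],
    [0,-3.5,0,0,0,0,30.5],
    [0,-3.8,0,0,0,0,30],
    [0,-3.8,0,0,0,0,30]
  ]
}}

```text
clock: 8.95
tcp_pos: [0.571, 0.03, 0.0622]
orientation: [0.482, -3.104, -0.0]
contact_force: [-0.2, 0.2, 0.6]
grip_width: 0.0303
gripper_force: 0.4
```

```bash
python3 go.py -43 5.0 62
```

```text
t 8.95 tool in saw axes rel mark: x -42.6 y 10.5 z 62.2 yaw err 0.07 w 0.030257644446700576 0.3783868807659019 [-0.2  0.2  0.6]
shift [ 0.4 -5.5  0.2] turn [ 0.    -0.    -0.001]
```

Call:
{"method": "step_arm", "body": {
  "moves": [
    [0,-0.4,0,0,0,0,29],
    [0,-0.9,0,0,0,0,28],
    [0,-1.3,0,0,0,0,27],
    [0,-1.8,0,0,0,0,26],
    [0,-1.8,0,0,0,0,26]
  ]
}}

```text
clock: 9.45
tcp_pos: [0.5716, 0.028, 0.0623]
orientation: [0.482, -3.104, 0.0]
contact_force: [-1.4, -0.8, 0.4]
grip_width: 0.0261
gripper_force: 0.9
```

```bash
python3 go.py -43 5.0 62;  python3 - <<'E'
from h import *
f=grab("scene"); save(f,"s4.png",(130,130,240,220),7)
E
```

```text
t 9.45 tool in saw axes rel mark: x -42.7 y 8.4 z 62.3 yaw err 0.09 w 0.02611807275249533 0.9045617302763276 [-1.4 -0.8  0.4]
shift [ 0.3 -3.4  0.3] turn [-0.    -0.    -0.002]
```

View pics/s4.png

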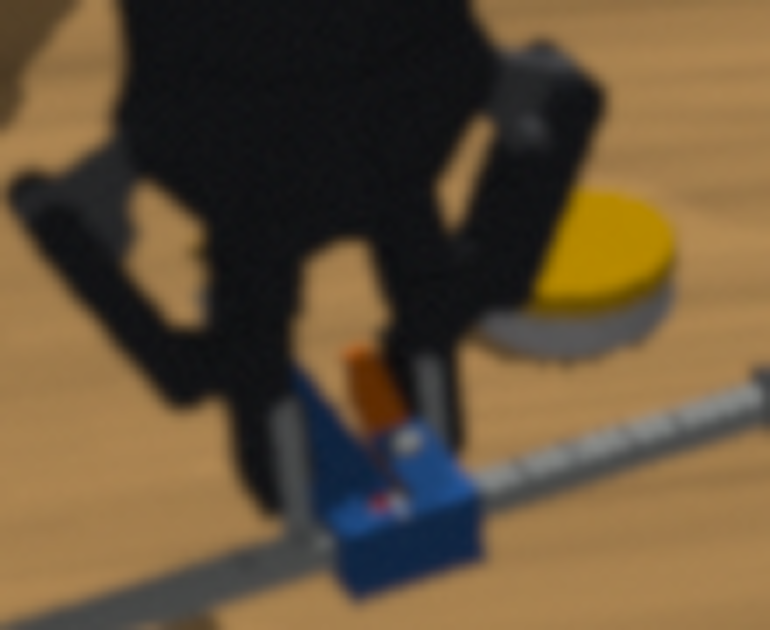

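The carriage hasn't moved (corner still at (357,600)), red is in the window at (380,502), and the lever is now close to the leg. I'll finish closing.

Call:
{"method": "step_arm", "body": {
  "moves": [
    [0,-0.3,0,0,0,0,25],
    [0,-0.7,0,0,0,0,24],
    [0,-1.2,0,0,0,0,23],
    [0,-1.7,0,0,0,0,22],
    [0,-2.2,0,0,0,0,21],
    [0,-2.7,0,0,0,0,20],
    [0,-2.9,0,0,0,0,19],
    [0,-2.9,0,0,0,0,19]
  ],
  "grip_force": 40
}}

```text
clock: 10.3
tcp_pos: [0.5725, 0.0253, 0.0624]
orientation: [-0.482, 3.104, 0.0]
contact_force: [-0.6, -2.4, 2.6]
grip_width: 0.0193
gripper_force: 8.8
```

```bash
python3 go.py -43 5.0 62
```

```text
t 10.3 tool in saw axes rel mark: x -42.6 y 5.6 z 62.4 yaw err 0.08 w 0.019262752882044504 8.847692012786865 [-0.6 -2.4  2.6]
shift [ 0.4 -0.6  0.4] turn [ 0.     0.    -0.001]
```

Call:
{"method": "step_arm", "body": {
  "moves": [
    [0,0,0,0,0,0,17],
    [0,0,0,0,0,0,14],
    [0,0,0,0,0,0,12],
    [0,0,0,0,0,0,12],
    [0,0,0,0,0,0,12],
    [0,0,0,0,0,0,12],
    [0,0,0,0,0,0,12]
  ],
  "grip_force": 40
}}

```text
clock: 11.0
tcp_pos: [0.5726, 0.0251, 0.0624]
orientation: [-0.482, 3.104, -0.0]
contact_force: [-1.1, -4.1, 4.9]
grip_width: 0.0181
gripper_force: 39.4
```

```bash
python3 go.py -43 5.0 62;  python3 - <<'E'
from h import *
f=grab("scene"); save(f,"s5.png",(130,130,240,220),7)
E
```

```text
t 11.0 tool in saw axes rel mark: x -42.6 y 5.4 z 62.4 yaw err 0.08 w 0.018076288516820617 39.39035475254059 [-1.1 -4.1  4.9]
shift [ 0.4 -0.4  0.4] turn [-0.     0.    -0.001]
```

View pics/s5.png

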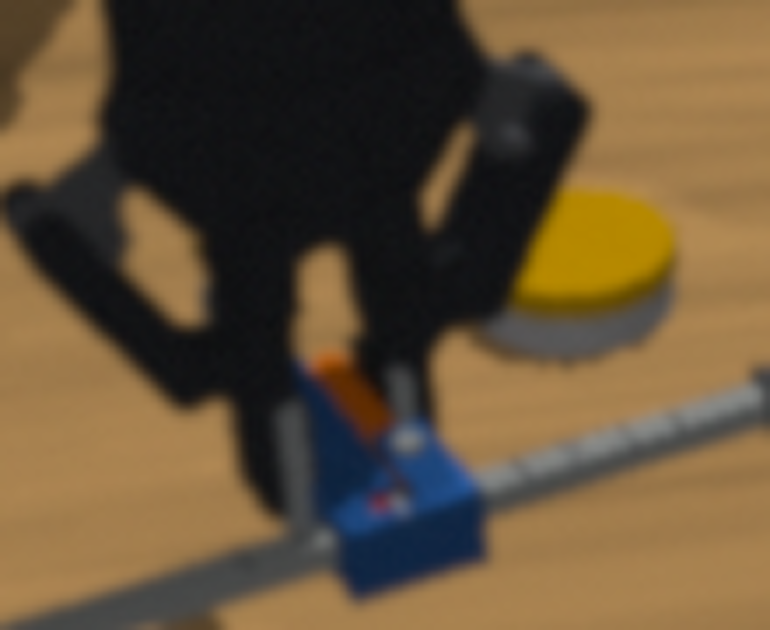

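The lever at (350,395) now lies flat along the leg, the carriage is in the same place, the red band is in the window, and the grip is 39 N. Handing in.

```bash
python3 -c "
from bench import r
print(r.hand_in())"
```

```text
the job is handed in; nothing more can be done
None
```

I slid the leg to the red mark and closed the cam lever flat against it, then handed the job in at about 11 s with the leg still gripped at about 39 N. The hand-in gave no verdict. The last picture shows the mark in the window, and by my estimate the leg is within about 1 mm of it. The arm stayed clear of the wax, burnisher and tin.

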